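# Close a banchan jar: lid disk, screw ring, vent

## Robot

A 6-joint arm with a two-finger parallel gripper is mounted at the origin on the work surface. World frame = base frame: x ahead of the robot, y to its left, z up, the work surface at z = 0. Lengths are in mm, angles in rad, forces in N, time in s.
With the tool pointing down it reaches from about 275 to 1000 mm from the base axis. Payload 8.4 kg.
Tool frame: the origin (TCP) lies between the finger pads; the fingertips stand 8 mm ahead of it and the grasp point (between the pads) lies 11 mm behind it (tcp_to_tips is the distance from the TCP to the fingertips, in mm); z points along the fingers, y is the line along which they close (so a half turn about z gives the same grasp; the last joint's range is limited). The gripper opens to 85 mm and grips with 20 to 120 N. Pads are 22 mm wide; open, the fingers measure 114 mm over their backs; the gripper's body (76 mm by 85 mm) begins 54 mm behind the grasp point. The pads swing forward as they close: fully open they stand 13 mm farther back than shut.
Start: joints at [1.341, 0.353, 1.633, -0, 1.155, -0.002], TCP at [141.145, 608.856, 239.281] pointing down, gripper open.
Joint ranges: [-2.63, 2.63], [-0.92, 2.1], [0.06, 2.66], [-1.3, 4.44], [0, 2.69], [-3.02, 3.02]. Speed limits (rad/s): [2.22, 2.22, 2.79, 3.14, 3.14, 3.14].

## Interface

Orientations are given as [roll, pitch, yaw] about the fixed x, y, z axes, in that order (R = Rz(yaw) Ry(pitch) Rx(roll)).
In Python, from rig import * gives the robot as it stands.
- The arm moves only by the tool step_arm, never from a script. Its argument "motion" is a list of rows, each an object with "claw": the finger opening in mm, from 0 to 85.4; "delta_pos": the shift along the tool's x, y, z in mm, a list of three; "turn": the turn about the tool's z in rad. In form: [{"claw": claw, "delta_pos": [dx, dy, dz], "turn": turn}, ...]. A call has 1 to 8 rows; each row shifts and turns the commanded pose from where the row before left it, along the tool's axes as they then stand; what a row does not reach is not made up. A row lasts 1/12 s, in which the tool goes at most 41.7 mm and 7.16 degrees, less where a joint would pass 70% of its speed; a pose out of reach is approached as far as the arm can. A call is refused whole if a number of a shift passes 41.7 or a number of a turn 0.125, either way. A call with a gripper value outside its range is refused whole. The fingers move at their own pace and stop on an object; "force" is the grip in N (left out, the last holds). Time passes only in rows, so rows that do not move let the fingers close. It gives the time, the measured TCP pose, the force, the opening and the grip force at its end, in the units of the state.
- sense(): the state, without advancing time (a new reading comes with each control period).
- grab_frame(name): name is "scene" or "top" or "wrist"; returns a dict with "img" (400x640x3 uint8, red, green, blue), "vertical_fov" (degrees; the focal length in pixels is half the picture's height over the tangent of half this angle, whatever the lens; pixels are square), "cx", "cy" (the principal point, pixels), "R" (3x3) and "t" (3): a world point X has camera coordinates R X + t. Camera axes: x right, y down, z forward; pixel columns grow to the right and rows downward; lengths in mm; the calibration is good to about 2 mm. A picture is of the moment at which its call begins. There is no depth.
- sign_off(): hands the job in; it is judged then, once.
The state is a dict: "clock": time; "qpos": joint angles; "qvel": joint speeds; "joint_efforts": joint torques, N m; "eef_pos": TCP position; "tcp_rot": TCP orientation; "contact_force": force on the tool from outside, world axes, zero at the start; "wrist_torque": the same for the moment, N m; "opening": opening from 0.0 (shut) to 1.0 (fully open); "grasp_force": force on a finger pad.
Only numpy, scipy, OpenCV 4.12 (cv2) and the standard library are available. Lean on these libraries where they do the work, as an engineer would, in place of code of your own. Each camera call takes 0.05 s, during which the arm holds its last target. There are 200 camera calls.

## Task

Close the glass jar in the steel holder: set the loose lid disk in its mouth and let go, then put the screw ring over it, turn it, without forcing it down, until its lugs drop between the jar's, and press and twist it clockwise to its stop, so that it stays tight and keeps the seal squeezed. Then press the sprung vent cap on top of the disk's knob down to let trapped air out, and let it spring back. Leave the cups, the bowl and the glass storage box where they are.

Things in the scene. Friction and masses are not known exactly. Their poses are not given: they have to be found in the camera images.
- mouth (a point): Centre of the jar mouth at its glass rim, 88 mm above the counter, z up. Jar: clear glass, 92 mm wide up to 26 mm below the rim, then a neck 74 mm outside, 65 mm inside. It stands fixed in a square 125 mm steel holder with four short posts, fixed to the counter; this point belongs to the holder, so its yaw says nothing about how the jar's threads are turned.
- threads (a point): Point on the jar's axis 8 mm below the rim. Around it on the neck: four equal thread lugs, 86 mm across, a quarter turn apart, 36 degree gaps between. Their turn about the axis varies and is NOT told (yaw here is the holder's): find it by turning the ring. Lug tops 3 to 6 mm below the rim; undersides ramp from 7 to 10 mm below it going clockwise seen from above, then a solid stop.
- seal (a joint): Sprung seal ring on the jar's rim, 72 mm outside, 65 mm inside; its top stands 3 mm above the rim when free. Value: how far it is squeezed down, in m: 0 free, 0.004 at most. Pushing it down takes 3 N to start and 3 N per mm more (about 10 N at 2.5 mm).
- disk_mid (a point): Centre, half-way up, of the loose steel lid disk, z up. 43 mm high, 0.14 kg. From below: plug 62 mm wide, 6 mm high, bevelled foot, goes into the mouth; flange 72 mm wide, 3 mm thick, rests on the seal; round wooden knob 24 mm wide, 24 mm high, to hold it by; vent cap on top. Starts on the counter, knob up. Seated, with the seal free, this point is 18.5 mm above the mouth point.
- vent_top (a point): Centre of the top of the steel vent cap, a round button 19 mm wide that stands 10 mm above the top of the disk's knob on a thin stem. With the lid closed it sticks out 5 mm above the ring's collar.
- vent (a joint): How far the sprung vent cap is pressed down into the knob, in m: 0 free, 0.005 fully down. Takes 1.4 N to start and 5 N fully down; it springs back by itself.
- ring_mid (a point): Centre, half-way up, of the loose steel screw ring, z up. 49 mm high, 0.16 kg. From below: round skirt 97 mm outside, 91 inside, 20 high; flat flange 3 mm thick that presses on the disk's flange; upright eight-sided collar 26 mm high, open on top, 62 mm across flats outside, 55 inside, to hold it by. Flats face this point's x axis and every 45 degrees from it. Starts on the counter, collar up.
- ring_lugs (a point): Point on the ring's axis 4.5 mm above its underside, 20 mm below ring_mid, same axes. Around it, inside the skirt: four inward lugs, 16 degrees wide, 4 mm thick, on this point's +x, +y, -x, -y, leaving 77 mm across. Set over the seated disk they land on top of the jar's lugs, with ring_mid 16 to 19 mm above the mouth point, unless they meet the gaps (within 10 degrees either way).
- ring_collar (a point): Centre of the ring's collar, 36 mm above its underside, same axes. In the gaps the ring drops onto the disk: ring_mid 10.5 mm above the mouth point. Then press lightly and turn it clockwise seen from above, up to 70 degrees more: its lugs run under the jar's ramps, which pull it down to 8 mm above the mouth (seal squeezed 2.5 mm), and meet the stop. Turning takes up to about 1 N m.
- cup_a: Bystander: shallow steel banchan cup, 90 mm wide, 34 mm high; origin under its centre.
- cup_b: Bystander: a second such cup; origin under its centre.
- bowl: Bystander: grey stoneware bowl, 136 mm wide, 60 mm high; origin under its centre.
- glass_box: Bystander: closed glass storage box, 156 x 126 mm, 66 mm high, with four latch tabs on its lid; origin under its centre.
- holder: The square steel holder, 125 mm, with the jar in it; origin under its centre. It and the jar do not move. Pushing the ring down on the jar's lugs with over 60 N counts as forcing it.
There are look-alikes about, which are no part of the job. What is shaped like the part that bears disk_mid but purple is not meant.

How it is judged (in metres and radians):
On the way, in this order (a step that is already met when the one before it is completed fails the run):
1. the disk is seated in the jar's mouth, level and let go (horizontal distance between disk_mid and mouth below 0.004 m and z of disk_mid in the frame of mouth below 0.0205 m and angle between disk_mid's own z axis and vertical below 0.05 rad and contact force between the fingers and disk below 0.1 N), for 0.2 s.
2. the ring is screwed down over the disk, squeezes the seal and is let go (horizontal distance between disk_mid and mouth below 0.004 m and angle between each of disk_mid, ring_mid's own z axis and vertical below 0.05 rad and horizontal distance between ring_mid and mouth below 0.005 m and z of ring_mid in the frame of mouth below 0.0095 m and value of joint seal above 0.0016 m and contact force between the fingers and ring below 0.1 N), for 0.2 s.
3. the vent cap is pressed down (value of joint vent above 0.003 m), for 0.05 s.
At the end, for the whole second after the job is handed in: The disk lies level in the jar's mouth (within 4 mm of its centre), the ring is level over it (within 5 mm of centre, its mid-point less than 9.5 mm above the mouth) and, with the robot away, holds the seal squeezed by more than 1.6 mm; the vent cap has sprung back to within 1 mm; all at rest (horizontal distance between disk_mid and mouth below 0.004 m and angle between each of disk_mid, ring_mid's own z axis and vertical below 0.05 rad and horizontal distance between ring_mid and mouth below 0.005 m and z of ring_mid in the frame of mouth below 0.0095 m and value of joint seal above 0.0016 m and linear speed of ring below 0.01 m/s and value of joint vent below 0.001 m); the robot touches nothing.
It fails at once if a cup, the bowl or the glass box is moved by more than 25 mm (distance of any of cup_a, cup_b, bowl, glass_box from where it was at the start of the episode above 0.025 m).
It fails at once if the ring is forced down on the jar with over 60 N before its lugs have dropped into the gaps (contact force between ring and holder above 60 N and z of ring_mid in the frame of mouth above 0.013 m).
It also fails if it takes over 67 s, if anything falls off the work surface, if the arm or the gripper's body presses on something with over 40 N, if the wrist force passes 120 N, or if a joint passes its speed limit or range.

## Working session

There is one attempt and no reset: what is moved stays moved. The work goes in short steps, Python scripts to look and compute and a tool call to move; the robot and the scene stay as the last step left them, time stands still between calls to the robot, and variables do not carry over. Pictures are saved under pics/ and viewed, at most 10 in all, crops included, and the job is handed in when it is done.

Besides the shell and the picture viewer there is one more tool, called after "Request:" by a JSON object that holds its "name" and its "arguments", one argument or row to a line. step_arm: Moves the arm, as the interface text tells. Its arguments: {"type":"object","properties":{"motion":{"type":"array","items":{"type":"object","properties":{"claw":{"type":"number"},"delta_pos":{"type":"array","items":{"type":"number"}},"turn":{"type":"number"}}}},"force":{"type":"number"}},"required":["motion"]}

```bash
mkdir -p pics; cat > h.py <<'E'
from rig import *
import numpy as np, cv2, pickle
def snap(n,f):
    d=grab_frame(n); pickle.dump(d,open(f'pics/{f}.pkl','wb')); cv2.imwrite(f'pics/{f}.png',d['img'][:,:,::-1]); return d
def ray(d,u,v):
    f=200/np.tan(np.radians(d['vertical_fov'])/2); R=np.array(d['R']);t=np.array(d['t'])
    return -R.T@t, R.T@np.array([(u-d['cx'])/f,(v-d['cy'])/f,1])
def at(d,u,v,z):
    c,r=ray(d,u,v); return c+r*(z-c[2])/r[2]
def proj(d,X):
    f=200/np.tan(np.radians(d['vertical_fov'])/2); p=np.array(d['R'])@np.array(X)+np.array(d['t'])
    return p[:2]/p[2]*f+[d['cx'],d['cy']]
def load(f): return pickle.load(open(f'pics/{f}.pkl','rb'))
E
python3 - <<'E'
from h import *
print(sense())
a=snap('top','top0');b=snap('scene','sc0')
for d in(a,b):print(d['vertical_fov'],d['cx'],d['cy'],ray(d,320,200))
E
```

```text
{'clock': 0.0, 'qpos': array([ 1.34059996e+00,  3.53630045e-01,  1.63417337e+00,  1.44112517e-05,
        1.15516130e+00, -2.40843948e-03]), 'qvel': array([-1.78388177e-04, -1.17870240e-03, -1.09693710e-03, -6.42343927e-04,
       -5.84650788e-04, -1.27551876e-05]), 'joint_efforts': array([ 2.33353407e-03, -6.05239463e+01, -3.42077708e+01,  3.71659207e-04,
        9.10227187e-03,  1.07813509e-05]), 'eef_pos': array([141.03211026, 608.39332087, 238.55617969]), 'tcp_rot': array([-3.14022063e+00, -1.64807643e-05,  2.91379889e+00]), 'contact_force': array([-0.25750419, -0.91853431, -0.08776813]), 'wrist_torque': array([-0.01781138, -0.05875642,  0.01497864]), 'grasp_force': 0.0, 'opening': 0.9978174975098847}
52.7639101155309 317.45960078237374 190.5054034248895 (array([ 448.95302298,   85.03475577, 1096.32499981]), array([ 0.079846  , -0.01343917, -0.99701463]))
49.775853705131965 314.6379814266298 208.53071400614436 (array([1263.68131453, -323.25761265,  787.22379743]), array([-0.65582229,  0.39905122, -0.64124997]))
```

View pics/top0.png

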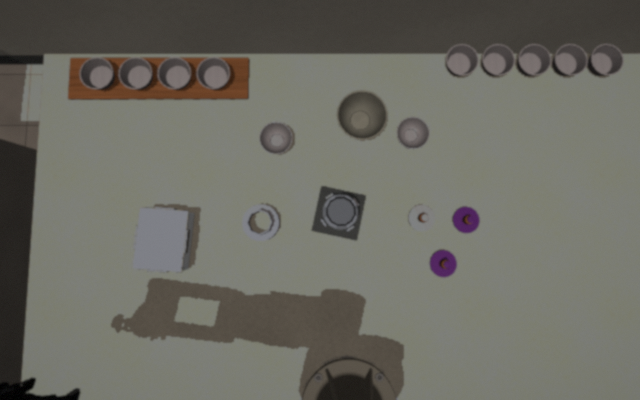

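View pics/sc0.png

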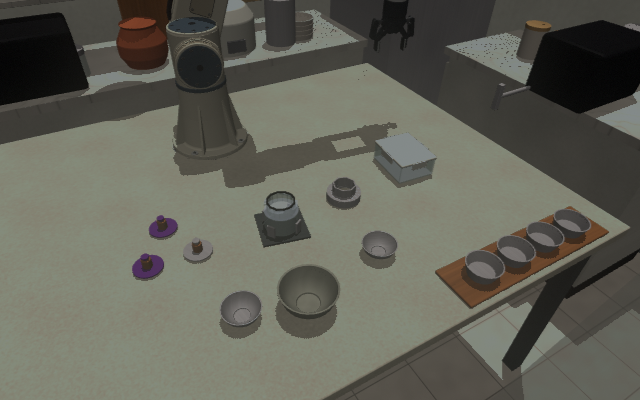

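The top view shows the steel disk at (422,217), purple look-alikes at (466,220) and (443,264), the jar at (340,211) and the ring at (262,222). The scene view has the steel disk at (197,250). The steel disk fits, since purple is excluded. I'll confirm it in one enlarged crop.

```bash
python3 - <<'E'
from h import *
d=load('top0');i=d['img'][:,:,::-1]
c=[cv2.resize(i[y-25:y+25,x-30:x+30],(400,333),interpolation=cv2.INTER_CUBIC) for x,y in((430,217),(340,211))]
c2=cv2.resize(i[197:247,232:292],(400,333),interpolation=cv2.INTER_CUBIC)
s=load('sc0')['img'][:,:,::-1]
c3=cv2.resize(s[225:275,168:228],(400,333),interpolation=cv2.INTER_CUBIC)
o=np.vstack([np.hstack(c),np.hstack([c2,c3])]);o=cv2.convertScaleAbs(o,alpha=1.3)
o=cv2.resize(o,(720,599));cv2.imwrite('pics/crop.png',o)
for n,u,v,z in(('disk',420,217,8),('knob',423,217,43),('mouth',340,211,88),('ring',262,222,49),('ringb',262,222,20)):print(n,at(d,u,v,z))
s=load('sc0')
print(at(s,197,240,43), at(s,281,199,88), at(s,344,184,45))
E
```

```text
disk [ 489.24044164 -199.45492589    8.        ]
knob [ 487.91819324 -198.15964781   43.        ]
mouth [501.9476302   21.51922124  88.        ]
ring [476.19113449 221.27693085  49.        ]
ringb [476.94534664 225.04942084  20.        ]
[ 491.60265047 -196.56701648   43.        ] [498.23068107  26.96927715  88.        ] [475.99886577 233.22545527  45.        ]
```

View pics/crop.png

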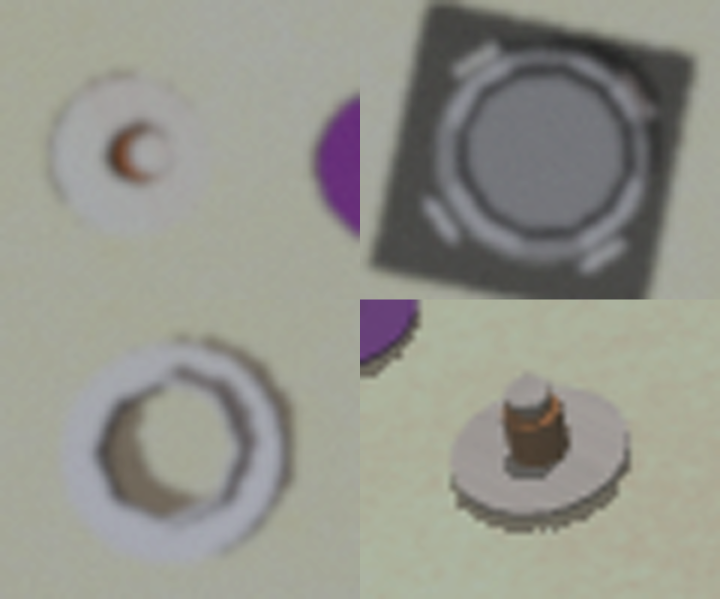

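The crop confirms it: the grey steel disk with wooden knob and steel cap, vent top at (425.5,217.5). Moving above it.

Request:
{"name": "step_arm", "arguments": {
  "motion": [
    {"delta_pos":[-21.7,-29.5,2],"turn":0,"claw":85},
    {"delta_pos":[-21.7,-29.5,2],"turn":0,"claw":85},
    {"delta_pos":[-21.7,-29.5,2],"turn":0,"claw":85},
    {"delta_pos":[-21.7,-29.5,2],"turn":0,"claw":85},
    {"delta_pos":[-21.7,-29.5,2],"turn":0,"claw":85},
    {"delta_pos":[-21.7,-29.5,2],"turn":0,"claw":85},
    {"delta_pos":[-21.7,-29.5,2],"turn":0,"claw":85},
    {"delta_pos":[-21.7,-29.5,2],"turn":0,"claw":85}
  ]
}}

```text
clock: 0.77
eef_pos: [257.1, 338.0, 223.0]
tcp_rot: [-3.141, -0.0, 2.914]
contact_force: [1.4, 0.4, 0.4]
opening: 0.997
grasp_force: 0.0
```

Request:
{"name": "step_arm", "arguments": {
  "motion": [
    {"delta_pos":[-21.7,-29.5,2],"turn":0,"claw":85},
    {"delta_pos":[-21.7,-29.5,2],"turn":0,"claw":85},
    {"delta_pos":[-21.7,-29.5,2],"turn":0,"claw":85},
    {"delta_pos":[-21.7,-29.5,2],"turn":0,"claw":85},
    {"delta_pos":[-21.7,-29.5,2],"turn":0,"claw":85},
    {"delta_pos":[-21.7,-29.5,2],"turn":0,"claw":85},
    {"delta_pos":[-21.7,-29.5,2],"turn":0,"claw":85},
    {"delta_pos":[-21.7,-29.5,2],"turn":0,"claw":85}
  ]
}}

```text
clock: 1.43
eef_pos: [372.9, 68.8, 207.3]
tcp_rot: [3.141, 0.0, 2.914]
contact_force: [1.5, 0.0, 0.8]
opening: 0.995
grasp_force: 0.0
```

Request:
{"name": "step_arm", "arguments": {
  "motion": [
    {"delta_pos":[-21.7,-29.5,2],"turn":0,"claw":85},
    {"delta_pos":[-21.7,-29.5,2],"turn":0,"claw":85},
    {"delta_pos":[-21.7,-29.5,2],"turn":0,"claw":85},
    {"delta_pos":[-21.7,-29.5,2],"turn":0,"claw":85},
    {"delta_pos":[-21.7,-29.5,2],"turn":0,"claw":85},
    {"delta_pos":[-21.7,-29.5,2],"turn":0,"claw":85},
    {"delta_pos":[-21.7,-29.5,2],"turn":0,"claw":85},
    {"delta_pos":[-21.7,-29.5,2],"turn":0,"claw":85}
  ]
}}

```text
clock: 2.1
eef_pos: [488.7, -200.4, 190.9]
tcp_rot: [3.141, -0.0, 2.913]
contact_force: [0.3, 0.4, 0.1]
opening: 0.998
grasp_force: 0.0
```

```bash
python3 - <<'E'
from h import *
d=snap('wrist','w1')
print(d['vertical_fov'],d['cx'],d['cy'],ray(d,320,200), d['R'], sense()['eef_pos'])
for X in((488,-198,43),(490,-199,9)):print(proj(d,X))
E
```

```text
67.29484234572706 319.8644463324696 200.0710244155153 (array([ 409.9014096 , -182.82811694,  326.38098775]), array([ 0.30960362, -0.0712866 , -0.9481899 ])) [[ 2.26622307e-01  9.73982671e-01  2.95354959e-04]
 [ 9.23426264e-01 -2.14955459e-01  3.17927799e-01]
 [ 3.09719655e-01 -7.17767928e-02 -9.48114881e-01]] [ 491.9203661  -205.48303297  191.10586394]
[322.76551465 185.02906585]
[321.98537212 178.5029605 ]
```

View pics/w1.png

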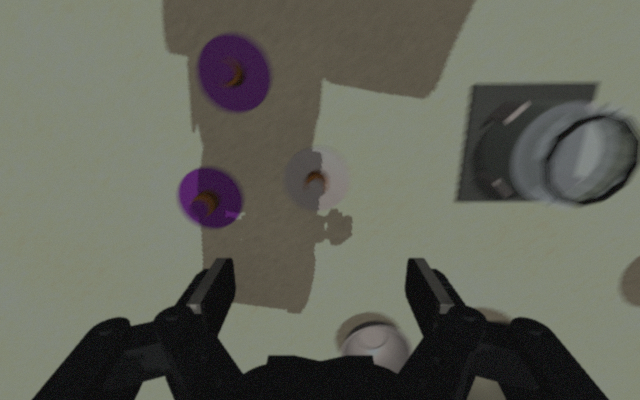

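Wrist view: disk flange centre at (317,179.5) and jar rim at about (591,159). The purple ones are at the left.

```bash
python3 - <<'E'
from h import *
d=load('w1')
print(at(d,317,179.5,9),at(d,591,159,91),at(d,591,159,88),sense()['eef_pos'])
t=load('top0');print(at(t,421.2,217.8,8),at(t,425.5,217.5,43),at(t,341.2,211,91),at(t,341.2,211,88),at(t,261,221.7,49))
w=cv2.convertScaleAbs(d['img'][:,:,::-1],alpha=1.6)
a=cv2.resize(w[130:230,267:367],(400,400),interpolation=cv2.INTER_CUBIC)
b=cv2.resize(w[100:220,520:640],(400,400),interpolation=cv2.INTER_CUBIC)
cv2.imwrite('pics/c2.png',np.hstack([a,b]))
E
```

```text
[ 489.85899609 -204.53887283    9.        ] [502.02827551  15.78496359  91.        ] [503.20245954  18.31634579  88.        ] [ 491.9203661  -205.48303297  191.10586394]
[ 487.07313846 -202.635424      8.        ] [ 486.59146656 -204.66412346   43.        ] [501.78011241  18.71349117  91.        ] [501.93775424  18.51558125  88.        ] [476.97449677 223.87087081  49.        ]
```

View pics/c2.png

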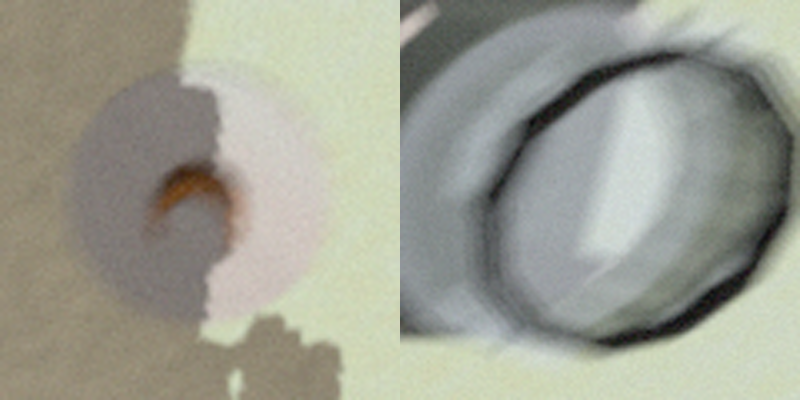

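Request:
{"name": "step_arm", "arguments": {
  "motion": [
    {"delta_pos":[3,0.3,10],"turn":0,"claw":50},
    {"delta_pos":[0,0,30],"turn":0,"claw":50},
    {"delta_pos":[0,0,30],"turn":0,"claw":50},
    {"delta_pos":[0,0,30],"turn":0,"claw":50},
    {"delta_pos":[0,0,25],"turn":0,"claw":50},
    {"delta_pos":[0,0,20],"turn":0,"claw":50},
    {"delta_pos":[0,0,15],"turn":0,"claw":50},
    {"delta_pos":[0,0,0],"turn":0,"claw":50}
  ]
}}

```text
clock: 2.82
eef_pos: [482.8, -195.7, 28.1]
tcp_rot: [3.141, -0.006, 2.914]
contact_force: [-0.7, -0.0, 1.2]
opening: 0.581
grasp_force: 0.0
```

```bash
python3 - <<'E'
from h import *
d=load('w1')
print(at(d,316.2,178.3,9),at(d,315,186.3,43))
d=snap('wrist','w2');s=sense();print(s['eef_pos'],s['contact_force'],s['opening'])
E
```

```text
[ 488.3520286 -205.077374     9.       ] [ 487.53418731 -205.69811491   43.        ]
[ 483.78184939 -196.14315123   29.68220183] [0.03036609 0.01346422 0.46289025] 0.5847349525030195
```

View pics/w2.png

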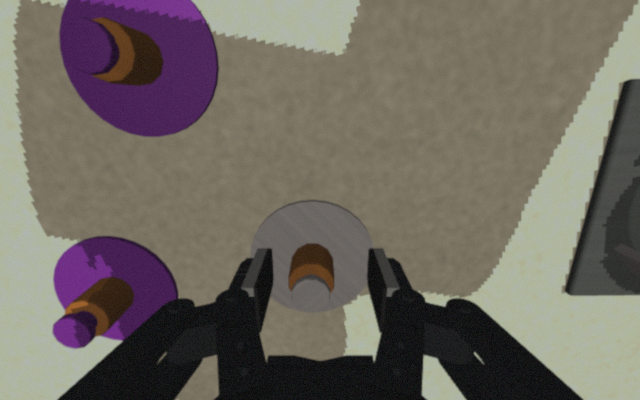

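Close view: flange centre about (311,256), cap top about (311,288), between the fingers.

```bash
python3 - <<'E'
from h import *
d=load('w2');s=sense();print(at(d,311,256,9),at(d,311,290,43),s['eef_pos'],s['clock'])
R=np.array(d['R']);print(-R.T@d['t']-s['eef_pos'])
print(proj(d,s['eef_pos']),[proj(d,np.array([487.5,-203.5,0])+[0,0,z]) for z in(9,43)])
w=load('w1');R=np.array(w['R']);print(-R.T@w['t'])
E
```

```text
[ 486.43365377 -202.50544915    9.        ] [ 485.9414745  -201.45044761   43.        ] [ 483.78184939 -196.14315123   29.68220183] 2.8667
[-79.12019231  17.64951518 134.38812211]
[320.83824505 268.82919584] [array([309.76451717, 257.94314805]), array([307.55738469, 293.59291504])]
[ 409.9014096  -182.82811694  326.38098775]
```

Request:
{"name": "step_arm", "arguments": {
  "motion": [
    {"delta_pos":[-3.5,-5.2,4],"turn":0,"claw":50},
    {"delta_pos":[0,0,4],"turn":0,"claw":50},
    {"delta_pos":[0,0,0],"turn":0,"claw":10},
    {"delta_pos":[0,0,0],"turn":0,"claw":10},
    {"delta_pos":[0,0,0],"turn":0,"claw":10},
    {"delta_pos":[0,0,0],"turn":0,"claw":10},
    {"delta_pos":[0,0,0],"turn":0,"claw":10},
    {"delta_pos":[0,0,0],"turn":0,"claw":10}
  ],
  "force": 40
}}

```text
clock: 3.53
eef_pos: [488.3, -203.5, 24.0]
tcp_rot: [-3.141, 0.001, 2.914]
contact_force: [-1.7, -0.3, 6.9]
opening: 0.263
grasp_force: 39.2
```

Request:
{"name": "step_arm", "arguments": {
  "motion": [
    {"delta_pos":[0,0,-10],"turn":0},
    {"delta_pos":[0,0,-30],"turn":0},
    {"delta_pos":[0,0,-30],"turn":0},
    {"delta_pos":[0,0,-30],"turn":0},
    {"delta_pos":[0,0,-30],"turn":0},
    {"delta_pos":[-5,15,0],"turn":0},
    {"delta_pos":[-5,34,0],"turn":0},
    {"delta_pos":[-5,34,0],"turn":0}
  ]
}}

```text
schema error: expected keys claw, delta_pos, turn
```

Request:
{"name": "step_arm", "arguments": {
  "motion": [
    {"delta_pos":[-5,34,0],"turn":0},
    {"delta_pos":[-5,34,0],"turn":0},
    {"delta_pos":[-5,34,0],"turn":0},
    {"delta_pos":[-5,30,0],"turn":0},
    {"delta_pos":[0,20,0],"turn":0},
    {"delta_pos":[0,0,0],"turn":0},
    {"delta_pos":[0,0,0],"turn":0},
    {"delta_pos":[0,0,0],"turn":0}
  ]
}}

```text
schema error: expected keys claw, delta_pos, turn
```

```bash
python3 - <<'E'
from h import *
s=sense();d=snap('wrist','w3');R=np.array(d['R']);print(s['eef_pos'],s['contact_force'],s['opening'],s['grasp_force'],-R.T@d['t']-s['eef_pos'],s['qpos'])
E
```

```text
[ 488.33149867 -203.54847073   24.03663471] [-1.68638088 -0.30687138  6.85900739] 0.2626818296193931 39.22717273235321 [-79.02609522  17.60158528 135.34856257] [-3.97725149e-01  5.12574203e-01  1.98477374e+00 -9.37847428e-05
  6.43215797e-01 -1.74061850e+00]
```

View pics/w3.png

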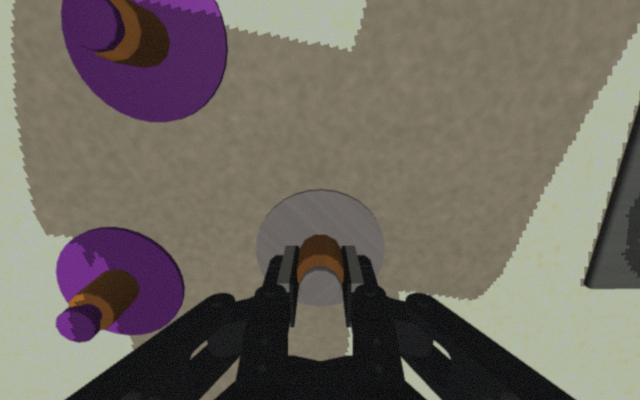

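The knob is held centrally between the pads (flange centre about (320,248)). Every row needs the claw key, so I'm resending.

Request:
{"name": "step_arm", "arguments": {
  "motion": [
    {"claw":10,"delta_pos":[0,0,-10],"turn":0},
    {"claw":10,"delta_pos":[0,0,-30],"turn":0},
    {"claw":10,"delta_pos":[0,0,-30],"turn":0},
    {"claw":10,"delta_pos":[0,0,-30],"turn":0},
    {"claw":10,"delta_pos":[0,0,-30],"turn":0},
    {"claw":10,"delta_pos":[-5,15,0],"turn":0},
    {"claw":10,"delta_pos":[-5,34,0],"turn":0},
    {"claw":10,"delta_pos":[-5,34,0],"turn":0}
  ]
}}

```text
clock: 4.25
eef_pos: [521.8, -125.8, 154.9]
tcp_rot: [-3.142, 0.002, 2.911]
contact_force: [0.4, 0.2, -2.0]
opening: 0.26
grasp_force: 39.5
```

Request:
{"name": "step_arm", "arguments": {
  "motion": [
    {"claw":10,"delta_pos":[-5,34,0],"turn":0},
    {"claw":10,"delta_pos":[-5,34,0],"turn":0},
    {"claw":10,"delta_pos":[-5,34,0],"turn":0},
    {"claw":10,"delta_pos":[-5,30,0],"turn":0},
    {"claw":10,"delta_pos":[0,20,0],"turn":0},
    {"claw":10,"delta_pos":[0,0,0],"turn":0},
    {"claw":10,"delta_pos":[0,0,0],"turn":0},
    {"claw":10,"delta_pos":[0,0,0],"turn":0}
  ]
}}

```text
clock: 4.92
eef_pos: [574.7, 17.4, 153.5]
tcp_rot: [-3.141, -0.0, 2.914]
contact_force: [-0.6, -0.7, -1.1]
opening: 0.264
grasp_force: 39.6
```

```bash
python3 - <<'E'
from h import *
s=sense();d=snap('wrist','w4');R=np.array(d['R']);c=-R.T@d['t'];print(s['eef_pos'],s['contact_force'],s['opening'],s['grasp_force'],c-s['eef_pos'])
w=load('w3');print('disk flange',at(w,320,248,9))
# predicted rim circle
for z,r in((88,32.5),(88,37),(91,36)):
    P=np.array([proj(d,(502+r*np.cos(a),18.5+r*np.sin(a),z)) for a in np.linspace(0,2*np.pi,60)])
    print(z,r,P.min(0),P.max(0))
E
```

```text
[574.67459975  17.35156629 153.49561918] [-0.637883   -0.68253995 -1.12090245] 0.2638151726729176 39.59549903869629 [-78.86350071  17.52826483 135.47747106]
disk flange [ 486.16639427 -203.73276058    9.        ]
88 32.5 [246.8082665   59.93849812] [347.80011606 164.88113031]
88 37 [239.76034985  51.79324338] [354.80387079 171.36693404]
91 36 [240.14735081  52.89028498] [353.74485882 170.92723106]
```

View pics/w4.png

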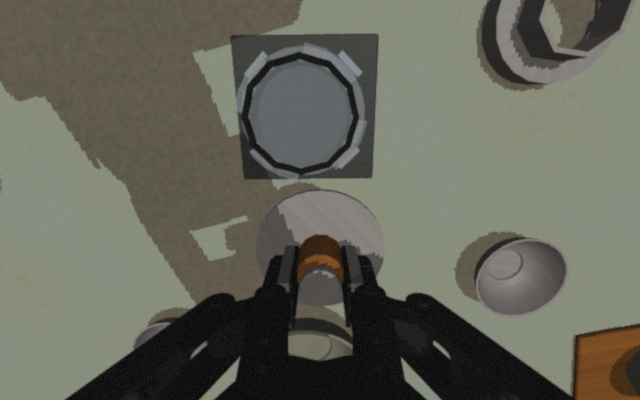

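Wrist view: the black seal ring is clear, centre about (300,113). The disk is in hand, flange about (320,248), and the ring is at upper right. I'll fit the seal ring by code, and measure the lug brightness around the neck too.

```bash
python3 - <<'E'
from h import *
from scipy.optimize import least_squares
d=load('w4');g=cv2.cvtColor(d['img'],cv2.COLOR_RGB2GRAY)
m=np.zeros_like(g);m[48:182,236:366]=(g[48:182,236:366]<38)
n,l,st,_=cv2.connectedComponentsWithStats(m);k=1+st[1:,4].argmax();print(st[k])
ys,xs=np.nonzero(l==k)
P=np.array([at(d,x,y,91)[:2] for x,y in zip(xs,ys)])
f=lambda p:np.hypot(*(P-p[:2]).T)-p[2]
r=least_squares(f,[502,18,34],loss='soft_l1');print(r.x,np.std(f(r.x)))
print('disk',at(d,320,248,138.5))
o=d['img'][35:185,225:385,::-1];cv2.imwrite('pics/c4.png',cv2.resize(o,(640,600),interpolation=cv2.INTER_CUBIC))
E
```

```text
[ 242   53  116  122 1758]
[503.05732051  20.14159232  34.5551413 ] 1.0272822475617043
disk [572.47718952  17.15347363 138.5       ]
```

View pics/c4.png

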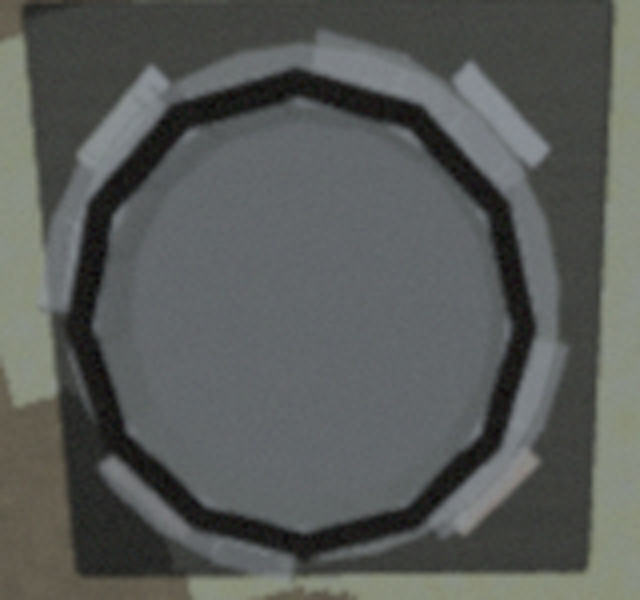

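Request:
{"name": "step_arm", "arguments": {
  "motion": [
    {"claw":10,"delta_pos":[17,-3.2,0],"turn":0},
    {"claw":10,"delta_pos":[17,-3.2,5],"turn":0},
    {"claw":10,"delta_pos":[17,-3.2,10],"turn":0},
    {"claw":10,"delta_pos":[12,-2.2,10],"turn":0},
    {"claw":10,"delta_pos":[5.4,-1,7],"turn":0},
    {"claw":10,"delta_pos":[0,0,0],"turn":0},
    {"claw":10,"delta_pos":[0,0,0],"turn":0},
    {"claw":10,"delta_pos":[0,0,0],"turn":0}
  ]
}}

```text
clock: 5.63
eef_pos: [506.9, 20.3, 121.9]
tcp_rot: [3.141, 0.002, 2.913]
contact_force: [0.7, -0.4, -0.3]
opening: 0.264
grasp_force: 39.6
```

```bash
python3 - <<'E'
from h import *
s=sense();print(s['eef_pos'],s['contact_force'])
d=load('w4');c=np.array([503.06,20.14])
for p in((304.2,43),(236.2,112),(366.7,121.2),(297.5,179.5)):
  for z in(82,85):
    v=at(d,*p,z)[:2]-c;print(z,np.hypot(*v),np.degrees(np.arctan2(v[1],v[0])))
E
```

```text
[506.93434119  20.28733409 121.90029205] [ 0.68635552 -0.39272156 -0.29255657]
82 43.47001741628385 163.00956317081494
85 43.00320067363481 162.77823708060876
82 42.74184766826866 -106.27486549819439
85 41.94698621972902 -106.49441399442767
82 44.08292298986413 72.40963759152183
85 43.6161734556482 72.62602535742741
82 43.7500725249824 -17.25683865465425
85 42.95255847246996 -17.02625276795904
```

Request:
{"name": "step_arm", "arguments": {
  "motion": [
    {"claw":10,"delta_pos":[1.4,-0.4,0],"turn":0},
    {"claw":10,"delta_pos":[0,0,2],"turn":0},
    {"claw":10,"delta_pos":[0,0,2],"turn":0},
    {"claw":10,"delta_pos":[0,0,2],"turn":0},
    {"claw":10,"delta_pos":[0,0,2],"turn":0},
    {"claw":10,"delta_pos":[0,0,1],"turn":0},
    {"claw":10,"delta_pos":[0,0,1],"turn":0},
    {"claw":10,"delta_pos":[0,0,0],"turn":0}
  ]
}}

```text
clock: 6.3
eef_pos: [504.1, 20.6, 111.0]
tcp_rot: [-3.141, -0.0, 2.914]
contact_force: [-0.1, 0.8, -2.0]
opening: 0.262
grasp_force: 39.6
```

Request:
{"name": "step_arm", "arguments": {
  "motion": [
    {"claw":10,"delta_pos":[0,0,1],"turn":0},
    {"claw":10,"delta_pos":[0,0,1],"turn":0},
    {"claw":10,"delta_pos":[0,0,0],"turn":0}
  ]
}}

```text
clock: 6.55
eef_pos: [504.1, 20.6, 109.1]
tcp_rot: [-3.142, -0.0, 2.914]
contact_force: [0.2, -0.1, -1.5]
opening: 0.261
grasp_force: 39.6
```

Request:
{"name": "step_arm", "arguments": {
  "motion": [
    {"claw":10,"delta_pos":[0,0,1],"turn":0},
    {"claw":10,"delta_pos":[0,0,0],"turn":0}
  ]
}}

```text
clock: 6.72
eef_pos: [504.2, 20.6, 108.4]
tcp_rot: [3.142, 0.0, 2.914]
contact_force: [-1.8, -0.4, 2.4]
opening: 0.263
grasp_force: 39.7
```

Request:
{"name": "step_arm", "arguments": {
  "motion": [
    {"claw":10,"delta_pos":[0,0,1],"turn":0},
    {"claw":10,"delta_pos":[0,0,0],"turn":0}
  ]
}}

```text
clock: 6.88
eef_pos: [504.2, 20.6, 107.5]
tcp_rot: [3.142, 0.0, 2.914]
contact_force: [-2.1, -0.1, 5.7]
opening: 0.26
grasp_force: 40.0
```

Request:
{"name": "step_arm", "arguments": {
  "motion": [
    {"claw":60,"delta_pos":[0,0,0],"turn":0},
    {"claw":60,"delta_pos":[0,0,0],"turn":0},
    {"claw":60,"delta_pos":[0,0,0],"turn":0},
    {"claw":60,"delta_pos":[0,0,-10],"turn":0},
    {"claw":60,"delta_pos":[0,0,-30],"turn":0},
    {"claw":80,"delta_pos":[0,0,-35],"turn":0},
    {"claw":80,"delta_pos":[0,0,-25],"turn":0},
    {"claw":80,"delta_pos":[0,0,0],"turn":0}
  ]
}}

```text
clock: 7.55
eef_pos: [507.2, 20.7, 213.0]
tcp_rot: [3.139, 0.008, 2.914]
contact_force: [2.0, 0.4, 0.6]
opening: 0.94
grasp_force: 0.0
```

Request:
{"name": "step_arm", "arguments": {
  "motion": [
    {"claw":80,"delta_pos":[-10,0,0],"turn":0},
    {"claw":80,"delta_pos":[-20,0,0],"turn":0},
    {"claw":80,"delta_pos":[-20,0,0],"turn":0},
    {"claw":80,"delta_pos":[-10,0,0],"turn":0},
    {"claw":80,"delta_pos":[0,0,0],"turn":0},
    {"claw":80,"delta_pos":[0,0,0],"turn":0}
  ]
}}

```text
clock: 8.05
eef_pos: [562.0, 6.9, 206.1]
tcp_rot: [-3.141, -0.002, 2.913]
contact_force: [0.4, -0.8, 0.3]
opening: 0.938
grasp_force: 0.0
```

```bash
python3 - <<'E'
from h import *
s=sense();d=snap('wrist','w5');print(s['eef_pos'],s['contact_force'],s['opening'])
g=cv2.cvtColor(d['img'],cv2.COLOR_RGB2GRAY)
# predicted circles: flange top z=94 r36; cap top z=128 r9.5
for z,r in((94,36),(128,9.5),(91,36)):
    P=np.array([proj(d,(503+r*np.cos(a),20.1+r*np.sin(a),z)) for a in np.linspace(0,2*np.pi,60)])
    print(z,P.min(0),P.max(0))
print(proj(d,(477,224,49)))
cv2.imwrite('pics/w5e.png',cv2.convertScaleAbs(d['img'][:,:,::-1],alpha=1.3))
E
```

```text
[561.98524264   6.92616661 206.08378349] [ 0.36365996 -0.79770463  0.33702792] 0.9384418262892421
94 [275.35531754  78.01583853] [365.0617816 170.1804445]
128 [306.57129818 116.16539223] [333.87174616 144.06592421]
91 [275.87566638  78.28414829] [364.53531945 169.39853083]
[541.71862774  37.57039675]
```

```bash
cat >> h.py <<'E'
from scipy.optimize import minimize
def circ(r,z,n=120):
    a=np.linspace(0,2*np.pi,n,endpoint=False);return np.c_[r*np.cos(a),r*np.sin(a),np.full(n,z)]
def octa(f,z,yaw):
    R=f/2/np.cos(np.pi/8);v=np.array([[R*np.cos(a),R*np.sin(a),z] for a in np.arange(9)*np.pi/4+np.pi/8+yaw])
    return np.vstack([v[i]+(v[i+1]-v[i])*t for i in range(8) for t in np.linspace(0,1,15,endpoint=False)[:,None]])
def score(d,E,P):
    p=np.array([proj(d,x) for x in P]).astype(np.float32)
    return cv2.remap(E,p[None,:,0],p[None,:,1],cv2.INTER_LINEAR).mean()
def edges(d,s=1.2):
    g=cv2.GaussianBlur(cv2.cvtColor(d['img'],cv2.COLOR_RGB2GRAY),(0,0),s).astype(np.float32)
    return np.minimum(np.hypot(cv2.Sobel(g,cv2.CV_32F,1,0),cv2.Sobel(g,cv2.CV_32F,0,1)),120)
def best(d,shapes,c,w=8,st=1.0,E=None):
    E=edges(d) if E is None else E
    L=[(score(d,E,np.vstack(shapes)+[c[0]+x,c[1]+y,0]),c[0]+x,c[1]+y) for x in np.arange(-w,w+.1,st) for y in np.arange(-w,w+.1,st)]
    return max(L)
E
python3 - <<'E'
from h import *
d=load('w5')
print('flange',best(d,[circ(36,94)],(503,20)))
print('cap',best(d,[circ(9.5,128)],(503,20)))
print('jar neck/lug',best(d,[circ(37,88)],(503,20)))
w=load('w4');print('seal w4',best(w,[circ(36,91),circ(32.5,91)],(503,20)))
E
```

```text
flange (np.float32(68.73324), np.float64(505.0), np.float64(20.0))
cap (np.float32(78.497154), np.float64(505.0), np.float64(21.0))
jar neck/lug (np.float32(70.88487), np.float64(505.0), np.float64(20.0))
seal w4 (np.float32(110.083885), np.float64(503.0), np.float64(20.0))
```

Request:
{"name": "step_arm", "arguments": {
  "motion": [
    {"claw":80,"delta_pos":[8,25,0],"turn":0},
    {"claw":80,"delta_pos":[8,35,0],"turn":0},
    {"claw":80,"delta_pos":[8,35,0],"turn":0},
    {"claw":80,"delta_pos":[8,35,0],"turn":0},
    {"claw":80,"delta_pos":[8,35,0],"turn":0},
    {"claw":80,"delta_pos":[8,35,0],"turn":0},
    {"claw":80,"delta_pos":[5,10,0],"turn":0},
    {"claw":80,"delta_pos":[0,0,0],"turn":0}
  ]
}}

```text
clock: 8.77
eef_pos: [556.8, 226.0, 206.9]
tcp_rot: [-3.141, -0.001, 2.917]
contact_force: [-0.2, 0.2, -0.9]
opening: 0.937
grasp_force: 0.0
```

Request:
{"name": "step_arm", "arguments": {
  "motion": [
    {"claw":80,"delta_pos":[0,0,0],"turn":0},
    {"claw":80,"delta_pos":[0,0,0],"turn":0}
  ]
}}

```text
clock: 8.93
eef_pos: [557.8, 222.4, 207.1]
tcp_rot: [-3.141, -0.001, 2.914]
contact_force: [0.6, -0.2, -0.2]
opening: 0.937
grasp_force: 0.0
```

```bash
python3 - <<'E'
from h import *
s=sense();d=snap('wrist','w6');print(s['eef_pos'],s['opening'],proj(d,(477,224,49)))
E=edges(d);L=[]
for k in range(0,45,3):
    sh=[octa(62,49,np.radians(k)),octa(55,49,np.radians(k))]
    L.append((best(d,sh,(477,224),12,1.5,E),k))
L.sort();print(L[-4:]);(_,x,y),k=L[-1]
L=[(best(d,[octa(62,49,np.radians(q)),octa(55,49,np.radians(q))],(x,y),2,.5,E),q) for q in range(k-4,k+5)]
print(max(L)); print('skirt',best(d,[circ(48.5,20)],(x,y),8,1,E))
o=d['img'][:,:,::-1].copy();(_,x,y),k=max(L)
for p in octa(62,49,np.radians(k))+[x,y,0]:cv2.circle(o,tuple(int(v) for v in proj(d,p)),0,(0,0,255))
w=load('w5')['img'][:,:,::-1]
cv2.imwrite('pics/c6.png',np.vstack([cv2.resize(o,(480,300)),cv2.resize(w,(480,300))]))
E
```

```text
[557.77976624 222.44084181 207.10092942] 0.9373450562078808 [302.76131685 101.25435874]
[((np.float32(58.892406), np.float64(480.0), np.float64(227.0)), 30), ((np.float32(61.03941), np.float64(477.0), np.float64(228.5)), 27), ((np.float32(61.283707), np.float64(477.0), np.float64(228.5)), 21), ((np.float32(62.310585), np.float64(477.0), np.float64(228.5)), 24)]
((np.float32(67.607544), np.float64(478.0), np.float64(229.5)), 23)
skirt (np.float32(13.995058), np.float64(469.0), np.float64(235.5))
```

View pics/c6.png

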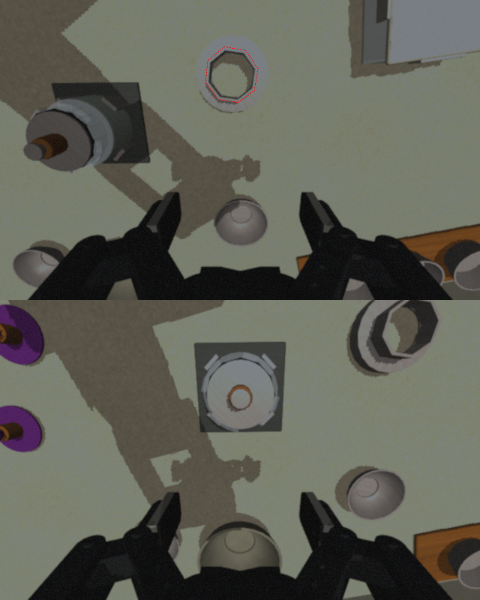

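The picture shows the disk seated level in the mouth. The fitted octagon lies on the ring's collar, near (309,98) in the full frame. Moving above the ring.

Request:
{"name": "step_arm", "arguments": {
  "motion": [
    {"claw":85,"delta_pos":[15,-2.1,5],"turn":0},
    {"claw":85,"delta_pos":[25,-3.5,20],"turn":0},
    {"claw":85,"delta_pos":[25,-3.5,30],"turn":0},
    {"claw":85,"delta_pos":[14.3,-2,30],"turn":0},
    {"claw":85,"delta_pos":[0,0,25],"turn":0.078},
    {"claw":85,"delta_pos":[0,0,5],"turn":0.078},
    {"claw":85,"delta_pos":[0,0,0],"turn":0},
    {"claw":85,"delta_pos":[0,0,0],"turn":0}
  ]
}}

```text
clock: 9.65
eef_pos: [478.9, 229.7, 92.4]
tcp_rot: [-3.141, -0.0, 2.759]
contact_force: [0.4, -0.2, -0.4]
opening: 0.996
grasp_force: 0.0
```

Request:
{"name": "step_arm", "arguments": {
  "motion": [
    {"claw":85,"delta_pos":[0,0,0],"turn":0},
    {"claw":85,"delta_pos":[0,0,0],"turn":0}
  ]
}}

```text
clock: 9.82
eef_pos: [479.6, 230.6, 93.3]
tcp_rot: [3.14, 0.001, 2.759]
contact_force: [-0.1, -0.3, 0.0]
opening: 0.996
grasp_force: 0.0
```

```bash
cat >> h.py <<'E'
def octfit(d,c,z=49,w=8,k0=0,k1=45):
    E=edges(d);f=lambda k:[octa(62,z,np.radians(k)),octa(55,z,np.radians(k))]
    L=max((best(d,f(k),c,w,1.5,E),k) for k in range(k0,k1,3))
    (_,x,y),k=L
    return max((best(d,f(q),(x,y),1.5,.5,E),q) for q in range(k-3,k+4))
E
python3 - <<'E'
from h import *
s=sense();d=snap('wrist','w7');print(s['eef_pos'],s['tcp_rot'],s['opening'])
print(octfit(d,(478,229.5)), proj(d,(478,229.5,49)))
for z in (20,23):print('skirt',z,best(d,[circ(48.5,z)],(478,229.5),6,1))
t=load('top0');print('top',octfit(t,(478,226)))
E
```

```text
[479.64063316 230.55652829  93.34280331] [3.14021665e+00 1.32008676e-03 2.75876558e+00] 0.9960047423758192
((np.float32(64.88325), np.float64(478.0), np.float64(229.0)), 24) [318.15505479 227.91226953]
skirt 20 (np.float32(45.032578), np.float64(475.0), np.float64(229.5))
skirt 23 (np.float32(41.328434), np.float64(475.0), np.float64(230.5))
top ((np.float32(74.53548), np.float64(477.0), np.float64(229.5)), 23)
```

Request:
{"name": "step_arm", "arguments": {
  "motion": [
    {"claw":85,"delta_pos":[1.3,-2,10],"turn":0},
    {"claw":85,"delta_pos":[0,0,25],"turn":0},
    {"claw":85,"delta_pos":[0,0,20],"turn":0},
    {"claw":85,"delta_pos":[0,0,8],"turn":0},
    {"claw":85,"delta_pos":[0,0,0],"turn":0},
    {"claw":85,"delta_pos":[0,0,0],"turn":0}
  ]
}}

```text
clock: 10.37
eef_pos: [476.5, 229.2, 29.1]
tcp_rot: [-3.141, -0.001, 2.758]
contact_force: [-0.0, 0.3, 0.2]
opening: 0.997
grasp_force: 0.0
```

Request:
{"name": "step_arm", "arguments": {
  "motion": [
    {"claw":50,"delta_pos":[0,0,0],"turn":0},
    {"claw":50,"delta_pos":[0,0,0],"turn":0},
    {"claw":50,"delta_pos":[0,0,0],"turn":0},
    {"claw":50,"delta_pos":[0,0,0],"turn":0},
    {"claw":50,"delta_pos":[0,0,0],"turn":0}
  ],
  "force": 50
}}

```text
clock: 10.78
eef_pos: [477.5, 229.7, 30.6]
tcp_rot: [3.14, 0.002, 2.758]
contact_force: [-1.0, 0.2, 6.6]
opening: 0.715
grasp_force: 54.5
```

```bash
python3 - <<'E'
from h import *
s=sense();d=snap('wrist','w8');print(s['eef_pos'],s['tcp_rot'],s['opening']*85,s['contact_force'])
print(octfit(d,(478,229.5),49,6,15,33)); print('skirt',best(d,[circ(48.5,20)],(478,229.5),6,1))
E
```

```text
[477.54633817 229.71266875  30.61690296] [3.14002109e+00 1.50338312e-03 2.75804853e+00] 60.766144897161475 [-1.04071286  0.19747534  6.55228393]
((np.float32(72.58886), np.float64(478.0), np.float64(229.0)), 24)
skirt (np.float32(44.562687), np.float64(478.0), np.float64(228.5))
```

Request:
{"name": "step_arm", "arguments": {
  "motion": [
    {"claw":50,"delta_pos":[0,0,-10],"turn":0},
    {"claw":50,"delta_pos":[0,0,-30],"turn":0},
    {"claw":50,"delta_pos":[0,0,-35],"turn":0},
    {"claw":50,"delta_pos":[0,0,-35],"turn":0},
    {"claw":50,"delta_pos":[0,0,-30],"turn":0},
    {"claw":50,"delta_pos":[0,0,-10],"turn":0},
    {"claw":50,"delta_pos":[-7.2,-13.2,0],"turn":0},
    {"claw":50,"delta_pos":[-14.5,-26.4,0],"turn":0}
  ],
  "force": 60
}}

```text
clock: 11.5
eef_pos: [482.5, 186.1, 180.9]
tcp_rot: [3.139, 0.002, 2.76]
contact_force: [0.4, -0.2, -1.9]
opening: 0.709
grasp_force: 67.1
```

Request:
{"name": "step_arm", "arguments": {
  "motion": [
    {"claw":50,"delta_pos":[-14.5,-26.4,0],"turn":0},
    {"claw":50,"delta_pos":[-14.5,-26.4,0],"turn":0},
    {"claw":50,"delta_pos":[-14.5,-26.4,0],"turn":0},
    {"claw":50,"delta_pos":[-14.5,-26.4,0],"turn":0},
    {"claw":50,"delta_pos":[-14.5,-26.4,0],"turn":0},
    {"claw":50,"delta_pos":[-7,-12.9,0],"turn":0},
    {"claw":50,"delta_pos":[0,0,0],"turn":0.098},
    {"claw":50,"delta_pos":[0,0,0],"turn":0.098}
  ]
}}

```text
clock: 12.17
eef_pos: [501.0, 19.1, 179.2]
tcp_rot: [-3.141, -0.0, 2.555]
contact_force: [0.4, 1.2, -2.1]
opening: 0.713
grasp_force: 67.2
```

Request:
{"name": "step_arm", "arguments": {
  "motion": [
    {"claw":50,"delta_pos":[0,0,0],"turn":0.098},
    {"claw":50,"delta_pos":[0,0,0],"turn":0.098},
    {"claw":50,"delta_pos":[0,0,0],"turn":0},
    {"claw":50,"delta_pos":[0,0,0],"turn":0},
    {"claw":50,"delta_pos":[0,0,0],"turn":0}
  ]
}}

```text
clock: 12.58
eef_pos: [501.2, 20.4, 179.2]
tcp_rot: [-3.141, -0.0, 2.369]
contact_force: [-0.2, 0.1, -2.8]
opening: 0.715
grasp_force: 67.1
```

```bash
python3 - <<'E'
from h import *
s=sense();d=snap('wrist','w9');print(s['eef_pos'],s['tcp_rot'],s['opening']*85,s['contact_force'],s['qpos'])
z=49+s['eef_pos'][2]-30.6
print('collar',octfit(d,s['eef_pos'][:2],z,5,-8,11))
print('skirt',best(d,[circ(48.5,z-29)],s['eef_pos'][:2],5,.5))
E
```

```text
[501.2135044   20.35140397 179.22658074] [-3.14139820e+00 -1.93844787e-04  2.36902566e+00] 60.75202393656719 [-0.19242525  0.09417556 -2.82096932] [ 3.75874424e-02  2.33640552e-01  1.95152430e+00  7.79132709e-06
  9.56702299e-01 -7.60646397e-01]
collar ((np.float32(86.55394), np.float64(501.7135043963982), np.float64(19.85140397473101)), 2)
skirt (np.float32(51.710255), np.float64(501.7135043963982), np.float64(19.85140397473101))
```

Request:
{"name": "step_arm", "arguments": {
  "motion": [
    {"claw":50,"delta_pos":[-0.7,1.1,5],"turn":0},
    {"claw":50,"delta_pos":[0,0,18],"turn":0},
    {"claw":50,"delta_pos":[0,0,18],"turn":0},
    {"claw":50,"delta_pos":[0,0,12],"turn":0},
    {"claw":50,"delta_pos":[0,0,6],"turn":0},
    {"claw":50,"delta_pos":[0,0,0],"turn":0},
    {"claw":50,"delta_pos":[0,0,0],"turn":0},
    {"claw":50,"delta_pos":[0,0,0],"turn":0}
  ]
}}

```text
clock: 13.3
eef_pos: [503.3, 20.7, 120.9]
tcp_rot: [3.141, 0.001, 2.366]
contact_force: [-0.3, -0.1, -1.8]
opening: 0.714
grasp_force: 67.2
```

Request:
{"name": "step_arm", "arguments": {
  "motion": [
    {"claw":50,"delta_pos":[0,0,1.5],"turn":0},
    {"claw":50,"delta_pos":[0,0,1.5],"turn":0},
    {"claw":50,"delta_pos":[0,0,0],"turn":0}
  ]
}}

```text
clock: 13.55
eef_pos: [502.9, 20.6, 117.5]
tcp_rot: [3.141, 0.0, 2.366]
contact_force: [-0.1, 0.1, -2.4]
opening: 0.712
grasp_force: 67.2
```

Lowering in small steps, watching the force.

Request:
{"name": "step_arm", "arguments": {
  "motion": [
    {"claw":50,"delta_pos":[0,0,1],"turn":0},
    {"claw":50,"delta_pos":[0,0,1],"turn":0},
    {"claw":50,"delta_pos":[0,0,1],"turn":0},
    {"claw":50,"delta_pos":[0,0,0],"turn":0}
  ]
}}

```text
clock: 13.88
eef_pos: [502.6, 20.6, 114.1]
tcp_rot: [-3.141, -0.0, 2.366]
contact_force: [-0.3, -0.6, -1.5]
opening: 0.713
grasp_force: 67.2
```

Request:
{"name": "step_arm", "arguments": {
  "motion": [
    {"claw":50,"delta_pos":[0,0,1],"turn":0},
    {"claw":50,"delta_pos":[0,0,1],"turn":0},
    {"claw":50,"delta_pos":[0,0,0],"turn":0}
  ]
}}

```text
clock: 14.13
eef_pos: [502.6, 20.6, 112.1]
tcp_rot: [-3.141, -0.0, 2.366]
contact_force: [0.3, -0.2, -2.0]
opening: 0.71
grasp_force: 67.2
```

Request:
{"name": "step_arm", "arguments": {
  "motion": [
    {"claw":50,"delta_pos":[0,0,1],"turn":0},
    {"claw":50,"delta_pos":[0,0,1],"turn":0},
    {"claw":50,"delta_pos":[0,0,0],"turn":0}
  ]
}}

```text
clock: 14.38
eef_pos: [502.8, 20.6, 110.3]
tcp_rot: [3.142, 0.0, 2.366]
contact_force: [0.1, 0.5, 0.5]
opening: 0.713
grasp_force: 67.2
```

Request:
{"name": "step_arm", "arguments": {
  "motion": [
    {"claw":50,"delta_pos":[0,0,1],"turn":0},
    {"claw":50,"delta_pos":[0,0,0],"turn":0}
  ]
}}

```text
clock: 14.55
eef_pos: [502.9, 20.6, 110.1]
tcp_rot: [3.141, 0.0, 2.366]
contact_force: [-3.6, 0.4, 11.4]
opening: 0.715
grasp_force: 68.7
```

Contact came at mid-height 16 mm, so the lugs are on the jar's lugs and the ring must go 45° on. I'll lift slightly, turn clockwise and try again.

Request:
{"name": "step_arm", "arguments": {
  "motion": [
    {"claw":50,"delta_pos":[0,0,-1.5],"turn":0},
    {"claw":50,"delta_pos":[0,0,0],"turn":0.112},
    {"claw":50,"delta_pos":[0,0,0],"turn":0.112},
    {"claw":50,"delta_pos":[0,0,0],"turn":0.112},
    {"claw":50,"delta_pos":[0,0,0],"turn":0.112},
    {"claw":50,"delta_pos":[0,0,0],"turn":0.112},
    {"claw":50,"delta_pos":[0,0,0],"turn":0.112},
    {"claw":50,"delta_pos":[0,0,0],"turn":0.112}
  ]
}}

```text
clock: 15.22
eef_pos: [502.7, 20.6, 110.6]
tcp_rot: [-3.141, 0.0, 1.576]
contact_force: [-0.5, -0.3, -1.2]
opening: 0.713
grasp_force: 67.2
```

Request:
{"name": "step_arm", "arguments": {
  "motion": [
    {"claw":50,"delta_pos":[0,0,0],"turn":0},
    {"claw":50,"delta_pos":[0,0,1],"turn":0},
    {"claw":50,"delta_pos":[0,0,1],"turn":0},
    {"claw":50,"delta_pos":[0,0,0],"turn":0}
  ]
}}

```text
clock: 15.55
eef_pos: [502.5, 20.6, 108.5]
tcp_rot: [-3.141, 0.0, 1.584]
contact_force: [0.0, -0.4, -2.3]
opening: 0.713
grasp_force: 67.1
```

Below the lug tops with no force: in the gaps. Lowering on.

Request:
{"name": "step_arm", "arguments": {
  "motion": [
    {"claw":50,"delta_pos":[0,0,1],"turn":0},
    {"claw":50,"delta_pos":[0,0,1],"turn":0},
    {"claw":50,"delta_pos":[0,0,0],"turn":0}
  ]
}}

```text
clock: 15.8
eef_pos: [502.6, 20.6, 106.6]
tcp_rot: [-3.141, 0.0, 1.583]
contact_force: [0.8, -0.5, -2.5]
opening: 0.715
grasp_force: 67.2
```

Request:
{"name": "step_arm", "arguments": {
  "motion": [
    {"claw":50,"delta_pos":[0,0,1],"turn":0},
    {"claw":50,"delta_pos":[0,0,0.5],"turn":0},
    {"claw":50,"delta_pos":[0,0,0],"turn":0}
  ]
}}

```text
clock: 16.05
eef_pos: [502.6, 20.6, 105.1]
tcp_rot: [-3.141, 0.0, 1.582]
contact_force: [0.1, -0.3, -2.1]
opening: 0.708
grasp_force: 67.2
```

Request:
{"name": "step_arm", "arguments": {
  "motion": [
    {"claw":50,"delta_pos":[0,0,1],"turn":0},
    {"claw":50,"delta_pos":[0,0,0.5],"turn":0},
    {"claw":50,"delta_pos":[0,0,0],"turn":0}
  ],
  "force": 80
}}

```text
clock: 16.3
eef_pos: [502.8, 20.6, 103.9]
tcp_rot: [3.141, -0.0, 1.582]
contact_force: [-1.2, 0.1, 2.3]
opening: 0.706
grasp_force: 93.4
```

Request:
{"name": "step_arm", "arguments": {
  "motion": [
    {"claw":50,"delta_pos":[0,0,0],"turn":0.08},
    {"claw":50,"delta_pos":[0,0,0],"turn":0.08},
    {"claw":50,"delta_pos":[0,0,0],"turn":0.08},
    {"claw":50,"delta_pos":[0,0,0],"turn":0}
  ]
}}

```text
clock: 16.63
eef_pos: [503.2, 20.6, 104.1]
tcp_rot: [3.141, -0.0, 1.338]
contact_force: [0.3, 0.2, 1.3]
opening: 0.707
grasp_force: 93.4
```

Request:
{"name": "step_arm", "arguments": {
  "motion": [
    {"claw":50,"delta_pos":[0,0,0.3],"turn":0.08},
    {"claw":50,"delta_pos":[0,0,0.2],"turn":0.08},
    {"claw":50,"delta_pos":[0,0,0.2],"turn":0.08},
    {"claw":50,"delta_pos":[0,0,0.2],"turn":0.08},
    {"claw":50,"delta_pos":[0,0,0],"turn":0}
  ]
}}

```text
clock: 17.05
eef_pos: [502.4, 20.5, 102.6]
tcp_rot: [-3.141, 0.0, 1.021]
contact_force: [-0.7, -0.5, -3.7]
opening: 0.707
grasp_force: 92.5
```

```bash
python3 - <<'E'
from h import *
s=sense();print(s['wrist_torque'],s['contact_force'],s['tcp_rot'])
E
```

```text
[-0.27966323 -0.1666232  -0.34188206] [-0.66168836 -0.50413275 -3.73851725] [-3.14126810e+00  3.98498264e-04  1.02060353e+00]
```

Request:
{"name": "step_arm", "arguments": {
  "motion": [
    {"claw":50,"delta_pos":[0,0,0.4],"turn":0.08},
    {"claw":50,"delta_pos":[0,0,0.2],"turn":0.08},
    {"claw":50,"delta_pos":[0,0,0.2],"turn":0.08},
    {"claw":50,"delta_pos":[0,0,0],"turn":0}
  ]
}}

```text
clock: 17.38
eef_pos: [503.0, 20.6, 102.4]
tcp_rot: [3.141, -0.0, 0.783]
contact_force: [-1.4, 0.0, 1.9]
opening: 0.705
grasp_force: 93.4
```

```bash
python3 - <<'E'
from h import *
s=sense();print(s['wrist_torque'],s['contact_force'],s['tcp_rot'])
E
```

```text
[-0.20927117  0.00413854 -0.14906268] [-1.3816812   0.03899829  1.92957014] [ 3.14114467e+00 -4.34373673e-04  7.82507073e-01]
```

Request:
{"name": "step_arm", "arguments": {
  "motion": [
    {"claw":50,"delta_pos":[0,0,0.3],"turn":0.08},
    {"claw":50,"delta_pos":[0,0,0.3],"turn":0.08},
    {"claw":50,"delta_pos":[0,0,0],"turn":0}
  ]
}}

```text
clock: 17.63
eef_pos: [503.2, 20.4, 102.1]
tcp_rot: [3.141, -0.001, 0.623]
contact_force: [-1.5, -0.8, 8.0]
opening: 0.71
grasp_force: 94.0
```

```bash
python3 - <<'E'
from h import *
s=sense();print(s['wrist_torque'],s['contact_force'],s['tcp_rot'])
E
```

```text
[-0.36994889  0.31549761 -0.14208344] [-1.4654949  -0.75689621  8.04860105] [ 3.14080108e+00 -5.63858116e-04  6.23405394e-01]
```

Request:
{"name": "step_arm", "arguments": {
  "motion": [
    {"claw":50,"delta_pos":[0,0,0],"turn":0.07},
    {"claw":50,"delta_pos":[0,0,0],"turn":0.07},
    {"claw":50,"delta_pos":[0,0,0],"turn":0}
  ]
}}

```text
clock: 17.88
eef_pos: [502.4, 20.8, 102.0]
tcp_rot: [3.141, 0.001, 0.49]
contact_force: [-3.9, 3.1, 8.1]
opening: 0.709
grasp_force: 105.1
```

```bash
python3 - <<'E'
from h import *
s=sense();print(s['wrist_torque'],s['contact_force'],s['tcp_rot'])
E
```

```text
[0.51298478 0.49955465 2.33299026] [-3.942522    3.13454229  8.10727397] [3.14106063e+00 8.62282995e-04 4.89954561e-01]
```

Request:
{"name": "step_arm", "arguments": {
  "motion": [
    {"claw":50,"delta_pos":[0,0,0],"turn":0.06},
    {"claw":50,"delta_pos":[0,0,0],"turn":0}
  ]
}}

```text
clock: 18.05
eef_pos: [500.6, 20.1, 102.0]
tcp_rot: [3.141, 0.005, 0.43]
contact_force: [-10.9, -4.3, 18.0]
opening: 0.707
grasp_force: 137.5
```

```bash
python3 - <<'E'
from h import *
s=sense();print(s['wrist_torque'],s['contact_force'],s['tcp_rot'],s['eef_pos'])
E
```

```text
[-0.6372968   1.56943991  1.3116092 ] [-10.87294845  -4.34432759  17.96717629] [3.14136455 0.0048066  0.42969791] [500.60305439  20.07603334 101.99470827]
```

Stop reached (torque jumped to 2.3 N m). Easing off and letting go.

Request:
{"name": "step_arm", "arguments": {
  "motion": [
    {"claw":50,"delta_pos":[0,0,-0.5],"turn":-0.04},
    {"claw":50,"delta_pos":[0,0,0],"turn":0},
    {"claw":85,"delta_pos":[0,0,0],"turn":0},
    {"claw":85,"delta_pos":[0,0,0],"turn":0},
    {"claw":85,"delta_pos":[0,0,0],"turn":0},
    {"claw":85,"delta_pos":[0,0,0],"turn":0}
  ],
  "force": 30
}}

```text
clock: 18.55
eef_pos: [503.1, 20.7, 102.1]
tcp_rot: [3.141, -0.001, 0.463]
contact_force: [-0.5, 0.5, 0.7]
opening: 0.994
grasp_force: 0.0
```

Request:
{"name": "step_arm", "arguments": {
  "motion": [
    {"claw":85,"delta_pos":[0,0,-10],"turn":0},
    {"claw":85,"delta_pos":[0,0,-25],"turn":0},
    {"claw":85,"delta_pos":[0,0,-25],"turn":0},
    {"claw":85,"delta_pos":[0,0,-20],"turn":0},
    {"claw":85,"delta_pos":[0,0,-10],"turn":0},
    {"claw":85,"delta_pos":[0,0,0],"turn":0},
    {"claw":85,"delta_pos":[0,0,0],"turn":0},
    {"claw":85,"delta_pos":[0,0,0],"turn":0}
  ]
}}

```text
clock: 19.22
eef_pos: [502.0, 20.6, 191.0]
tcp_rot: [-3.141, 0.001, 0.462]
contact_force: [-0.3, -0.8, 0.2]
opening: 0.997
grasp_force: 0.0
```

```bash
python3 - <<'E'
from h import *
s=sense();d=snap('wrist','w10');print(s['eef_pos'],s['tcp_rot'],s['contact_force'],s['opening'])
# height from collar fit: with z free
E=edges(d)
for z in range(116,132,2):
    print(z,max((best(d,[octa(62,z,np.radians(k)),octa(55,z,np.radians(k))],(503,20),3,.75,E),k) for k in range(-25,26,5)))
print('cap',[ (z,best(d,[circ(9.5,z)],(503,20),4,1,E)) for z in (122,124,126,128,130)])
print(proj(d,(503,20,126)))
E
```

```text
[502.01133573  20.62731163 190.98551233] [-3.14097850e+00  1.35097026e-03  4.62027248e-01] [-0.2654066  -0.77815458  0.20278038] 0.9966785608691957
116 ((np.float32(59.503914), np.float64(503.0), np.float64(21.5)), -10)
118 ((np.float32(60.88358), np.float64(503.75), np.float64(20.0)), -10)
120 ((np.float32(60.265846), np.float64(504.5), np.float64(20.0)), -10)
122 ((np.float32(60.06305), np.float64(504.5), np.float64(20.75)), -15)
124 ((np.float32(58.293022), np.float64(505.25), np.float64(20.75)), -10)
126 ((np.float32(54.525936), np.float64(506.0), np.float64(21.5)), -15)
128 ((np.float32(49.397232), np.float64(506.0), np.float64(22.25)), -10)
130 ((np.float32(42.81757), np.float64(506.0), np.float64(23.0)), -10)
cap [(122, (np.float32(66.26316), np.float64(502.0), np.float64(19.0))), (124, (np.float32(65.62855), np.float64(502.0), np.float64(19.0))), (126, (np.float32(67.69155), np.float64(503.0), np.float64(20.0))), (128, (np.float32(67.43795), np.float64(504.0), np.float64(20.0))), (130, (np.float32(66.13491), np.float64(504.0), np.float64(21.0)))]
[319.56808616 218.96474929]
```

Request:
{"name": "step_arm", "arguments": {
  "motion": [
    {"claw":0,"delta_pos":[0.7,0.6,0],"turn":0},
    {"claw":0,"delta_pos":[0,0,0],"turn":0},
    {"claw":0,"delta_pos":[0,0,0],"turn":0},
    {"claw":0,"delta_pos":[0,0,10],"turn":0},
    {"claw":0,"delta_pos":[0,0,20],"turn":0},
    {"claw":0,"delta_pos":[0,0,15],"turn":0},
    {"claw":0,"delta_pos":[0,0,5],"turn":0},
    {"claw":0,"delta_pos":[0,0,0],"turn":0}
  ]
}}

```text
clock: 19.93
eef_pos: [502.4, 20.4, 140.2]
tcp_rot: [-3.14, 0.003, 0.462]
contact_force: [0.3, -0.6, 0.4]
opening: 0.001
grasp_force: 0.0
```

Request:
{"name": "step_arm", "arguments": {
  "motion": [
    {"claw":0,"delta_pos":[0,0,1],"turn":0},
    {"claw":0,"delta_pos":[0,0,1],"turn":0},
    {"claw":0,"delta_pos":[0,0,0],"turn":0},
    {"claw":0,"delta_pos":[0,0,0],"turn":0}
  ]
}}

```text
clock: 20.27
eef_pos: [504.1, 20.4, 140.6]
tcp_rot: [3.141, -0.001, 0.462]
contact_force: [0.0, 0.1, 0.9]
opening: -0.002
grasp_force: 0.0
```

Request:
{"name": "step_arm", "arguments": {
  "motion": [
    {"claw":0,"delta_pos":[0,0,2],"turn":0},
    {"claw":0,"delta_pos":[0,0,2],"turn":0},
    {"claw":0,"delta_pos":[0,0,1.5],"turn":0},
    {"claw":0,"delta_pos":[0,0,0],"turn":0},
    {"claw":0,"delta_pos":[0,0,0],"turn":0}
  ]
}}

```text
clock: 20.68
eef_pos: [503.5, 20.4, 134.3]
tcp_rot: [-3.141, 0.0, 0.462]
contact_force: [-0.2, 0.7, 0.2]
opening: 0.001
grasp_force: 0.0
```

Request:
{"name": "step_arm", "arguments": {
  "motion": [
    {"claw":0,"delta_pos":[0,0,1],"turn":0},
    {"claw":0,"delta_pos":[0,0,1],"turn":0},
    {"claw":0,"delta_pos":[0,0,0],"turn":0},
    {"claw":0,"delta_pos":[0,0,0],"turn":0}
  ]
}}

```text
clock: 21.02
eef_pos: [503.7, 20.4, 132.6]
tcp_rot: [3.141, -0.0, 0.462]
contact_force: [0.6, -0.3, 2.3]
opening: -0.003
grasp_force: 1.0
```

Request:
{"name": "step_arm", "arguments": {
  "motion": [
    {"claw":0,"delta_pos":[0,0,1],"turn":0},
    {"claw":0,"delta_pos":[0,0,1],"turn":0},
    {"claw":0,"delta_pos":[0,0,0],"turn":0},
    {"claw":0,"delta_pos":[0,0,0],"turn":0}
  ]
}}

```text
clock: 21.35
eef_pos: [503.7, 20.4, 130.6]
tcp_rot: [3.142, -0.0, 0.462]
contact_force: [0.1, 0.2, 3.3]
opening: 0.003
grasp_force: 1.7
```

Request:
{"name": "step_arm", "arguments": {
  "motion": [
    {"claw":0,"delta_pos":[0,0,1],"turn":0},
    {"claw":0,"delta_pos":[0,0,0.6],"turn":0},
    {"claw":0,"delta_pos":[0,0,0],"turn":0},
    {"claw":0,"delta_pos":[0,0,0],"turn":0}
  ]
}}

```text
clock: 21.68
eef_pos: [503.8, 20.4, 129.0]
tcp_rot: [3.141, -0.0, 0.462]
contact_force: [-0.0, 0.4, 4.1]
opening: -0.004
grasp_force: 2.2
```

Request:
{"name": "step_arm", "arguments": {
  "motion": [
    {"claw":0,"delta_pos":[0,0,0.8],"turn":0},
    {"claw":0,"delta_pos":[0,0,0],"turn":0},
    {"claw":0,"delta_pos":[0,0,0],"turn":0}
  ]
}}

```text
clock: 21.93
eef_pos: [503.8, 20.4, 128.3]
tcp_rot: [3.141, -0.0, 0.462]
contact_force: [-1.2, -0.2, 6.8]
opening: 0.002
grasp_force: 3.6
```

Vent fully pressed. Retracting and checking.

Request:
{"name": "step_arm", "arguments": {
  "motion": [
    {"claw":0,"delta_pos":[0,0,-3],"turn":0},
    {"claw":0,"delta_pos":[0,0,-10],"turn":0},
    {"claw":0,"delta_pos":[0,0,-25],"turn":0},
    {"claw":0,"delta_pos":[0,0,-30],"turn":0},
    {"claw":0,"delta_pos":[0,0,-25],"turn":0},
    {"claw":0,"delta_pos":[0,0,-5],"turn":0},
    {"claw":0,"delta_pos":[0,0,0],"turn":0},
    {"claw":0,"delta_pos":[0,0,0],"turn":0}
  ]
}}

```text
clock: 22.6
eef_pos: [503.1, 20.4, 225.8]
tcp_rot: [-3.142, 0.0, 0.462]
contact_force: [0.1, -0.5, 0.3]
opening: -0.001
grasp_force: 0.0
```

```bash
python3 - <<'E'
from h import *
s=sense();print(s['clock'],s['eef_pos'])
d=snap('wrist','w11');a=load('w10')
for n,i in(('w10',a),('w11',d)):
    E=edges(i)
    print(n,max((best(i,[octa(62,120.5,np.radians(k)),octa(55,120.5,np.radians(k))],(503,20),3,.75,E),k) for k in range(-22,23,2)))
    print(max((score(i,E,circ(48.5,z)+[x,y,0]),z,x,y) for z in range(86,104) for x in(502,503,504,505) for y in (19,20,21)))
    print('cap',max((score(i,E,circ(9.5,z)+[x,y,0]),z,x,y) for z in range(116,134) for x in(502,503,504,505) for y in (19,20,21)))
E
```

```text
22.6 [503.13774479  20.37109723 225.84487052]
w10 ((np.float32(61.063293), np.float64(504.5), np.float64(20.75)), -12)
(np.float32(58.101196), 97, 505, 21)
cap (np.float32(67.69155), 126, 503, 20)
w11 ((np.float32(66.26875), np.float64(504.5), np.float64(20.0)), -12)
(np.float32(57.159527), 98, 505, 21)
cap (np.float32(62.55009), 133, 505, 19)
```

```bash
python3 -c "
from rig import *
print(sign_off())"
```

```text
the job is handed in; nothing more can be done
None
```

I handed the job in at 22.6 s of the 67 s allowed; the hand-in returned no verdict. By my own readings, the disk is seated, the ring is turned to its stop (torque jumped to 2.3 N m) and stayed there after release, and the vent was pressed fully down and released. The final image fit could not confirm that the vent cap sprang back.

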